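# Reset a tripped circuit breaker

### The arm

A 6-joint arm with a two-finger parallel gripper is mounted at the origin on the work surface; the furniture and walls round the work are solid. World frame = base frame: x ahead of the robot, y to its left, z up, the work surface at z = 0. Lengths are in m, angles in rad, forces in N, time in s.
With the tool pointing down it reaches from about 0.325 to 0.775 m from the base axis. Payload 5.5 kg.
Tool frame: the origin (TCP) lies midway between the tips of the shut fingers; the grasp point (between the pads) lies 19 mm behind it; z points along the fingers, y is the line along which they close (so a half turn about z gives the same grasp; the last joint's range is limited). The gripper opens to 88 mm and grips with 3 to 60 N. Pads are 20 mm wide; open, the fingers measure 115 mm over their backs; the gripper's body (75 mm by 178 mm) begins 61 mm behind the grasp point.
Start: joints at [1.12, 0.091, 1.231, -0, 1.82, -0.057], TCP at [0.23, 0.554, 0.223] pointing down, gripper open.
Joint ranges: [-2.87, 2.87], [-0.86, 2.18], [0.17, 2.46], [-1.51, 4.65], [0.06, 2.69], [-2.65, 2.65]. Speed limits (rad/s): [2.57, 2.57, 3.01, 3.14, 3.14, 3.14].

### API

Orientations are given as a unit quaternion [w, x, y, z].
In Python, from station import * gives the robot as it stands. Calls block until the motion is done:
- reach(position, orientation): joint-space move of the TCP to a pose.
- servo_line(position, rotation=None, feed=0.15, f_stop=None): straight line of the TCP; rotation=None keeps the orientation; feed is the mean speed in m/s. With f_stop (N) it stops when the force on the tool has changed by that much, and returns True; else False.
- movej(angles): joint-space move.
- set_gripper(opening, grip_force=None): finger opening in m; grip_force is the grip in N (None keeps the last); returns when the fingers have stopped.
- pause(seconds).
- solve_ik(position, orientation): joint angles nearest the present ones, or None.
- get_obs(): the state.
- snapshot(name): name is "scene" or "top" or "wrist"; returns the picture (480x640x3 uint8, red, green, blue); there is no depth.
- camera_model(name): a dict with "K" (3x3 intrinsics, pixels), "camera_from_world" (4x4, takes a point from world to camera coordinates). Camera axes: x right, y down, z forward; pixel columns grow to the right and rows downward; lengths in m; the calibration is good to about 2 mm. The wrist camera is an equidistant fisheye: a pixel r from the principal point sees the ray r / f radians off the axis. A picture is of the moment at which its call begins: read the wrist's pose just before it. camera_model takes no time and is no camera call; for the wrist camera it gives the pose at the moment of the call.
A pose or a line that the arm cannot do raises Unreachable and nothing moves.
- hand_in(): hands the job in; it is judged then, once.
The state is a dict: "clock": time; "joints": joint angles; "joint_vel": joint speeds; "joint_torque": joint torques, N m; "eef_pos": TCP position; "tool_rot": TCP orientation; "force": force on the tool from outside, world axes, zero at the start; "ft_torque": the same for the moment, N m; "opening": finger opening in m; "gripper_force": force on a finger pad.
Only numpy, scipy, OpenCV 4.12 (cv2) and the standard library are available. Lean on these libraries where they do the work, as an engineer would, in place of code of your own. Each camera call takes 0.05 s, during which the arm holds its last target. There are 200 camera calls.

### The job

One of the three breakers in the power box has tripped: its red handle stands upright, halfway. Reset it: push that handle firmly towards its white end, through the resistance, until you feel it come up against its solid stop, then throw it fully over to its green end so that it stays on. Handle it gently, for the plastic cracks if it is forced, and leave the other two breakers, the tape measure, the nut and the red pliers as they are.

Things in the scene. Friction and masses are not known exactly. Their poses are not given: they have to be found in the camera images.
- power_box: Fixed grey distribution box with a blue top plate, flat on the bench, 200 x 310 x 45 mm high. Origin at the centre of its underside; z up; its y is the row of the three breakers (85 mm apart), its x the direction in which all the handles swing (-x to the white off ends, +x to the green on ends).
- breaker_tripped: Tripped breaker, in any of the row's three places: grey, 130 x 75 x 50 mm high, fixed on the box. Origin: centre of its underside, 45 mm above the bench; axes as the box's. Top face 95 mm above the bench: white patches at the -x (off) end, green at the +x (on) end, a 19 mm slot. Unless reset, a catch bars its lever at about +0.13 rad; once reset it goes freely to its on stop at +0.55.
- pivot_tripped (a point): Fixed point on the tripped lever's hinge axis (along the box's y), 75 mm above the bench. At the off stop the force climbs by 3 to 8 N per mm of push (the handle bends, 20 N m per rad); 9 to 12 N at 50 mm above this axis (0.45 to 0.6 N m) is firm enough to reset it. Over 16 N from the robot cracks the handle.
- tip_tripped (a point): Top of the tripped breaker's red handle, on its middle line, 85 mm from the hinge axis (160 mm above the bench when upright, 65 mm above the breaker's top). The handle is 16 mm wide along y, 9 mm thick (12 mm in its uppermost 14 mm); push it with shut fingers on a broad face, or pinch it across its width.
- lever_tripped (a joint): Its lever: 0 upright, - off, + on; starts within 0.05 of 0; stays where left (friction 0.09 N m, 2 N at 50 mm). Going off it is free to somewhere in -0.04..-0.38, then the latch adds 0.2 N m (5 to 7 N in all at 50 mm) up to a solid stop. The stop differs from start to start, -0.29..-0.64, and only the last 0.02 rad before it reset the breaker: feel for it.
- lever_on (a joint): Lever angle of a second, like breaker in the row, which is on (about +0.5): to be left so.
- lever_off (a joint): Lever angle of a third, like breaker in the row, which is switched off (about -0.42): to be left so.
- tip_on (a point): Top of the handle of the breaker that is on, 85 mm from its hinge axis.
- tip_off (a point): Top of the handle of the breaker that is off, 85 mm from its hinge axis.
- tape_measure: Yellow tape measure, 36 x 80 x 63 mm high, loose on the bench at the right end of the box. Origin at the centre of its underside.
- nut: Loose dark steel nut, 36 x 41 x 19 mm high, on the bench at the left end of the box. Origin at the centre of its underside.
- pliers_red: Red-handled pliers, 63 x 196 x 14 mm, lying loose on the bench between the robot and the box. Origin at the centre of the underside.

How it is judged:
By the outcome, as a careful person would: the job done as asked, in the order asked, and still so for the second after the job is handed in, with the robot touching nothing.
It also fails if it takes over 58 s, if anything falls off the work surface, if the arm or the gripper's body presses on something with over 40 N, if the wrist force passes 120 N, or if a joint passes its speed limit or range.

## Working session

There is one attempt and no reset: what is moved stays moved. The work goes in short steps, each a Python script; the robot and the scene stay as the last script left them, time stands still between calls to the robot, and variables do not carry over. Pictures are saved under pics/ and viewed, at most 10 in all, crops included, and the job is handed in when it is done.

```bash
mkdir -p pics; python3 - <<'E'
from station import *
import cv2
for n in("scene","top"):
    im=snapshot(n); cv2.imwrite(f"pics/{n}1.png",im[:,:,::-1])
    c=camera_model(n); print(n,c["K"],c["camera_from_world"])
print(get_obs())
E
```

```text
scene [[589.91688393   0.         330.16608394]
 [  0.         589.91688393 231.19273468]
 [  0.           0.           1.        ]] [[ 0.50364454 -0.86390527 -0.00314081 -0.23011494]
 [-0.45220904 -0.26053026 -0.85301288  0.36497648]
 [ 0.73610404  0.43103558 -0.52188041  0.73208518]
 [ 0.          0.          0.          1.        ]]
top [[468.30795495   0.         319.17220396]
 [  0.         468.30795495 234.01374637]
 [  0.           0.           1.        ]] [[ 0.02171802 -0.99906144 -0.03747744  0.04803128]
 [-0.9942512  -0.01765183 -0.10560757  0.55727357]
 [ 0.10484691  0.03955558 -0.9937014   0.92483686]
 [ 0.          0.          0.          1.        ]]
{'clock': 0.1, 'joints': array([ 1.12031243e+00,  9.17988422e-02,  1.23176034e+00, -2.55975024e-05,
        1.81981744e+00, -5.66784122e-02]), 'joint_vel': array([-0.00116132, -0.00127933, -0.00205916, -0.00050283, -0.00142794,
       -0.00186566]), 'joint_torque': array([ 2.26087890e-03, -4.47858238e+01, -4.07570279e+01,  7.00526219e-02,
        2.84115382e-02, -1.21632193e-04]), 'eef_pos': array([0.23010243, 0.55382931, 0.22161371]), 'tool_rot': array([-2.11764248e-04,  1.95635868e-01,  9.80676201e-01, -8.66572117e-04]), 'force': array([ 0.02949603,  0.56753798, -0.3303458 ]), 'ft_torque': array([ 0.00926841,  0.06075408, -0.02927511]), 'gripper_force': 0.0, 'opening': 0.08759161865338504}
```

View pics/scene1.png

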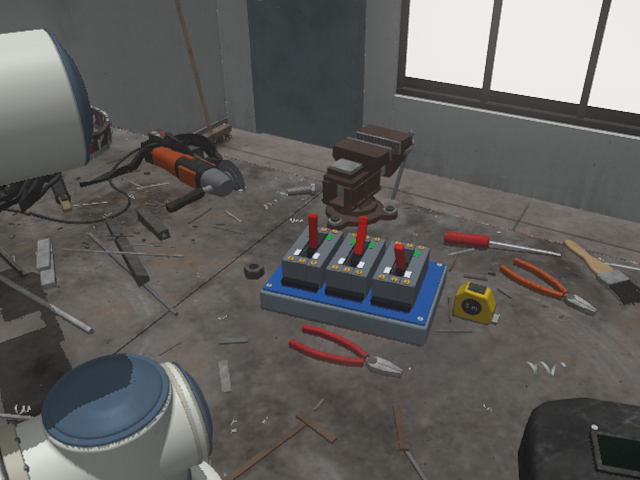

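View pics/top1.png

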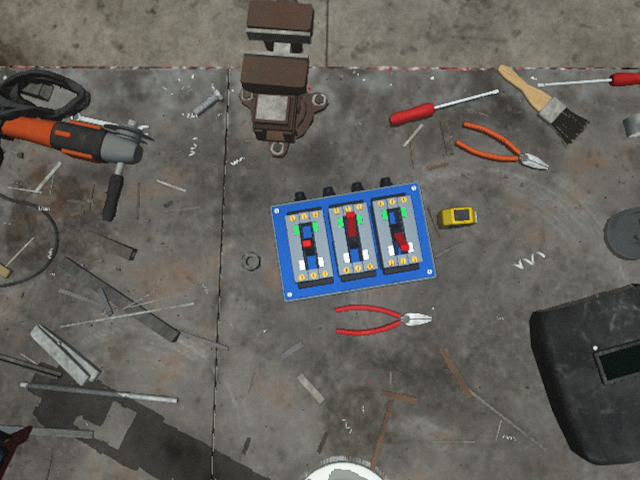

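The left breaker in the row (top picture, handle near (307,243)) stands upright, so it is the tripped one. The middle one is on (handle towards green) and the right one is off. I'll enlarge both views.

```bash
python3 - <<'E'
import cv2
a=cv2.imread("pics/top1.png")[175:310,260:445]; cv2.imwrite("pics/topc.png",cv2.resize(a,None,fx=4,fy=4,interpolation=cv2.INTER_CUBIC))
E
```

```text
(no output)
```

View pics/topc.png

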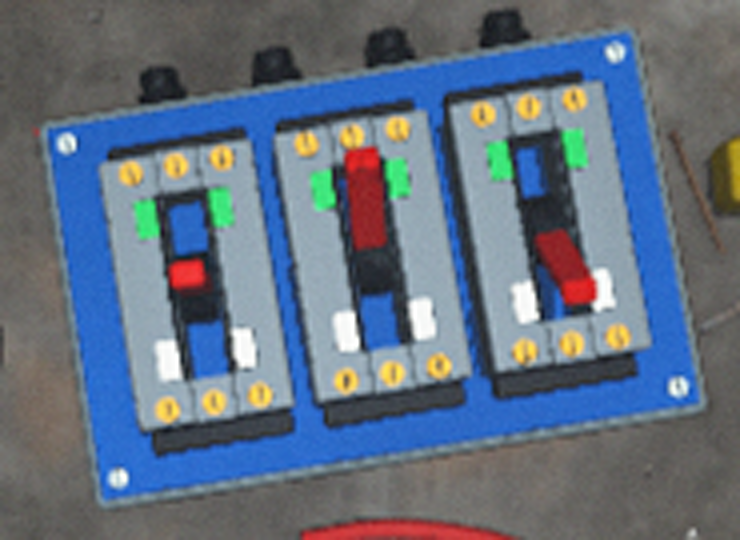

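The crop shows the plate corners at (42,127), (632,32), (705,405) and (103,503). The left breaker's top corners are at (101,165), (243,142), (293,405) and (140,430), and its handle top is centred at about (188,272).

```bash
cat > h.py <<'E'
import numpy as np
from station import *
def ray(n,px,z):
    c=camera_model(n);T=np.array(c["camera_from_world"]);R,t=T[:3,:3],T[:3,3]
    d=R.T@np.linalg.solve(c["K"],[px[0],px[1],1]);o=-R.T@t
    return o+d*(z-o[2])/d[2]
def proj(n,p):
    c=camera_model(n);q=c["K"]@(np.array(c["camera_from_world"])@[*p,1])[:3];return q[:2]/q[2]
E
python3 - <<'E'
from h import *
f=lambda p,z:ray("top",((p[0]+.5)/4-.5+260,(p[1]+.5)/4-.5+175),z)
P=np.array([f(p,.045) for p in[(42,127),(632,32),(705,405),(103,503)]])
B=np.array([f(p,.095) for p in[(101,165),(243,142),(293,405),(140,430)]])
print(P,B)
for Q in(P,B):
    print("c",Q.mean(0),"len",np.linalg.norm(Q[1]-Q[0]),np.linalg.norm(Q[2]-Q[3]),np.linalg.norm(Q[0]-Q[3]),np.linalg.norm(Q[1]-Q[2]))
    x=(Q[0]+Q[1]-Q[2]-Q[3]);y=Q[0]+Q[3]-Q[1]-Q[2];print("yaw",np.arctan2(x[1],x[0]),np.arctan2(-y[0],y[1]))
yaw=np.arctan2(*( (P[0]+P[3]-P[1]-P[2])*[-1,1,0])[:2]);ex=np.array([np.cos(yaw),np.sin(yaw),0]);ey=np.array([-ex[1],ex[0],0])
t=f((188,272),.16);print("tip",t,"breaker via box",P.mean(0)+.085*ey)
for p in ([t[0],t[1],.16],[*B.mean(0)[:2],.095]): print(proj("scene",p))
for n,q in(("on",(362,160)),("off",(580,291))): print(n,f(q,.15))
E
```

```text
[[ 0.60929809  0.15925488  0.045     ]
 [ 0.66236305 -0.13788112  0.045     ]
 [ 0.47580155 -0.17353259  0.045     ]
 [ 0.42111598  0.12265952  0.045     ]] [[0.58314506 0.12290293 0.095     ]
 [0.59534634 0.05515363 0.095     ]
 [0.47069095 0.02894434 0.095     ]
 [0.45744133 0.10075184 0.095     ]]
c [ 0.54214467 -0.00737483  0.045     ] len 0.3018371980965281 0.3011980689881543 0.19170739759437821 0.18993741444045256
yaw 0.1904534110696519 0.1796457945948517
c [0.52665592 0.07693819 0.095     ] len 0.06883922276507767 0.07301965064243508 0.1276405135122733 0.12738090437963173
yaw 0.1908139830478502 0.18038709269903483
tip [0.52691729 0.0756288  0.16      ] breaker via box [0.52695678 0.07625727 0.045     ]
[313.29458594 214.9219678 ]
[313.25295527 244.95334114]
on [ 5.79401827e-01 -2.96802116e-04  1.50000000e-01]
off [ 0.52256481 -0.09718643  0.15      ]
```

The measurements agree: box centre, breaker offset, the tip seen in the scene view at (313,214), and the sizes. Breaker centre is (0.527, 0.0765) with yaw 0.185. Next I'll close the gripper, approach on the green side, and touch the handle.

```bash
cat >> h.py <<'E'
yaw=.185; C=np.array([.527,.0763,.075]); ex=np.array([np.cos(yaw),np.sin(yaw),0]); ey=np.array([-ex[1],ex[0],0])
Q=[0,-np.sin(yaw/2),np.cos(yaw/2),0]
W=lambda x,z: C+x*ex+[0,0,z]           # box x from hinge, height above hinge -> world
def loc():                              # TCP in box x / height above hinge, force (box x,y,z), clock
    o=get_obs(); d=np.array(o["eef_pos"])-C; F=np.array(o["force"])
    return np.array([d@ex,d[2]]),np.array([F@ex,F@ey,F[2]]),o["clock"]
def favg(n=5):
    r=[]
    for _ in range(n): r.append(loc()[1]); pause(.02)
    return np.mean(r,0),np.std(r,0)
E
python3 - <<'E'
from h import *
set_gripper(0)
reach(W(.045,.18),Q); servo_line(W(.045,.05),feed=.12); pause(.2)
print(loc(),favg(10), get_obs()["opening"])
hit=servo_line(W(.0,.05),feed=.02,f_stop=1.2)
print(hit,loc(),favg())
import cv2; cv2.imwrite("pics/touch.png",np.hstack([snapshot("scene")[150:350,200:480],snapshot("top")[150:350,240:460]])[:,:,::-1].repeat(1,0))
E
```

```text
(array([0.04538   , 0.05082353]), array([ 0.11730879, -0.18009116,  0.29725638]), 4.9583) (array([-0.0621327 , -0.16383632, -0.08135483]), array([0.54895149, 0.51367163, 0.34989262])) 0.0003977816654726891
True (array([0.01625385, 0.04978189]), array([-0.12897582,  0.06388307, -0.13139466]), 6.5083) (array([0.15110658, 0.09794782, 0.11774576]), array([0.44167455, 0.61324143, 0.3867744 ]))
```

```bash
cat >> h.py <<'E'
def push(sgn,th,th_end,Tstop,dth,r=.05,Fmax=10.5,fine=.35):
    """Follow the handle; sgn=-1 pushes to off from its +x side, +1 to on. Stops at hinge torque Tstop."""
    F=favg(4)[0]; log=[]
    while sgn*(th_end-th)>0:
        th+=sgn*(dth if not log or log[-1][2]<fine else dth/3)
        s=-sgn
        c=np.array([r*np.sin(th)+s*.0045*np.cos(th), r*np.cos(th)-s*.0045*np.sin(th)])
        hit=servo_line(W(c[0]+s*.01,c[1]),feed=.02,f_stop=max(1.5,Fmax-np.linalg.norm(F)))
        F=favg(5)[0]; p,_,t=loc(); p=p+[-s*.01,0]
        T=abs(p[1]*F[0]-p[0]*F[2])
        log.append((th,np.linalg.norm(F),T)); print("%.3f F %.1f Fx %.1f Fz %.1f T %.3f x %.4f z %.4f t %.2f %s"%(th,log[-1][1],F[0],F[2],T,p[0],p[1],t,"hit" if hit else ""))
        if T>Tstop or log[-1][1]>12: break
    return th
E
python3 - <<'E'
from h import *
print(push(-1,0.0,-.72,.50,.015))
E
```

```text
-0.015 F 1.1 Fx 0.5 Fz -0.9 T 0.026 x 0.0036 z 0.0499 t 7.12 
-0.030 F 1.7 Fx 1.6 Fz -0.5 T 0.080 x 0.0030 z 0.0501 t 7.46 
-0.045 F 1.8 Fx 1.7 Fz -0.7 T 0.087 x 0.0022 z 0.0502 t 7.79 
-0.060 F 1.8 Fx 1.5 Fz -1.0 T 0.078 x 0.0015 z 0.0502 t 8.12 
-0.075 F 1.6 Fx 1.3 Fz -1.0 T 0.064 x 0.0007 z 0.0502 t 8.46 
-0.090 F 1.2 Fx 0.9 Fz -0.8 T 0.046 x -0.0001 z 0.0502 t 8.79 
-0.105 F 2.0 Fx 1.7 Fz -1.0 T 0.087 x -0.0008 z 0.0502 t 9.12 
-0.120 F 2.5 Fx 2.2 Fz -1.1 T 0.108 x -0.0015 z 0.0502 t 9.46 
-0.135 F 4.7 Fx 4.4 Fz -1.6 T 0.216 x -0.0020 z 0.0502 t 9.79 
-0.150 F 5.1 Fx 4.7 Fz -2.0 T 0.231 x -0.0027 z 0.0501 t 10.12 
-0.165 F 5.4 Fx 5.0 Fz -2.1 T 0.242 x -0.0035 z 0.0501 t 10.46 
-0.180 F 5.8 Fx 5.3 Fz -2.4 T 0.256 x -0.0042 z 0.0500 t 10.79 
-0.195 F 5.6 Fx 5.2 Fz -2.0 T 0.251 x -0.0049 z 0.0500 t 11.12 
-0.210 F 5.6 Fx 5.2 Fz -2.1 T 0.248 x -0.0056 z 0.0500 t 11.46 
-0.225 F 5.3 Fx 5.0 Fz -1.8 T 0.237 x -0.0063 z 0.0499 t 11.79 
-0.240 F 5.5 Fx 5.1 Fz -2.0 T 0.240 x -0.0070 z 0.0498 t 12.12 
-0.255 F 5.3 Fx 5.0 Fz -1.6 T 0.237 x -0.0078 z 0.0497 t 12.46 
-0.270 F 5.9 Fx 5.6 Fz -1.
[... 385 characters left out ...]
 T 0.238 x -0.0128 z 0.0488 t 14.79 
-0.375 F 5.9 Fx 5.8 Fz -1.1 T 0.268 x -0.0135 z 0.0486 t 15.12 
-0.390 F 5.8 Fx 5.7 Fz -1.1 T 0.258 x -0.0142 z 0.0484 t 15.46 
-0.405 F 5.7 Fx 5.7 Fz -0.9 T 0.261 x -0.0149 z 0.0482 t 15.79 
-0.420 F 6.2 Fx 6.1 Fz -1.1 T 0.275 x -0.0155 z 0.0480 t 16.12 
-0.435 F 7.1 Fx 7.0 Fz -0.9 T 0.323 x -0.0158 z 0.0480 t 16.46 
-0.450 F 9.0 Fx 8.9 Fz -1.5 T 0.404 x -0.0161 z 0.0479 t 16.79 
-0.455 F 9.3 Fx 9.2 Fz -1.1 T 0.422 x -0.0162 z 0.0479 t 17.12 
-0.460 F 10.6 Fx 10.5 Fz -1.0 T 0.487 x -0.0163 z 0.0479 t 17.46 
-0.465 F 9.9 Fx 9.8 Fz -1.1 T 0.452 x -0.0164 z 0.0478 t 17.79 
-0.470 F 11.0 Fx 10.9 Fz -1.0 T 0.507 x -0.0165 z 0.0478 t 18.12 
-0.4700000000000003
```

The solid stop is clear: x stalls at about -0.016 while the force climbs from 6 to 11 N. I'll back off, cross over the handle and throw it to on.

```bash
python3 - <<'E'
from h import *
def tcp(th,r=.05): return W(r*np.sin(th)-.0045*np.cos(th)-.01, r*np.cos(th)+.0045*np.sin(th))
servo_line(W(.015,.05),feed=.06); servo_line(W(.0,.115),feed=.15); servo_line(W(-.075,.115),feed=.15); servo_line(W(-.075,.05),feed=.12)
pause(.15); print(loc()[2],favg(6)[0])
print(servo_line(W(-.017,.05),feed=.04,f_stop=4.5),loc(),favg(4)[0])
for th in(.15,.3,.4):
    h=servo_line(tcp(th),feed=.04,f_stop=4.5); print(th,h,loc(),favg(4)[0])
    if h: break
else: print(push(1,.4,.66,.30,.02,Fmax=8.5))
E
```

```text
20.7583 [-0.25521015  0.07036487  0.29242166]
False (array([-0.01706872,  0.04995923]), array([-0.9614331 , -0.02609665,  0.27012493]), 22.4583) [-0.31972799  0.21747379 -0.03778347]
0.15 False (array([-0.00654558,  0.05004995]), array([ 0.64453965, -0.20726595, -0.52970197]), 22.925) [ 0.11195856 -0.04809725 -0.25766752]
0.3 False (array([0.00077663, 0.04903857]), array([-0.44753953,  0.32595381,  0.77675429]), 23.3333) [-0.00745496 -0.13156176  0.37947734]
0.4 False (array([0.00558185, 0.04772599]), array([-1.1815115 ,  0.42119815,  0.5233082 ]), 23.675) [-0.35054906  0.26771191  0.37052146]
0.420 F 1.4 Fx -1.0 Fz 1.0 T 0.062 x 0.0162 z 0.0475 t 24.14 
0.440 F 1.4 Fx -1.2 Fz 0.7 T 0.071 x 0.0172 z 0.0472 t 24.48 
0.460 F 1.5 Fx -1.1 Fz 0.9 T 0.069 x 0.0182 z 0.0468 t 24.81 
0.480 F 1.4 Fx -1.2 Fz 0.7 T 0.071 x 0.0192 z 0.0464 t 25.14 
0.500 F 1.6 Fx -1.2 Fz 1.0 T 0.077 x 0.0201 z 0.0460 t 25.48 
0.520 F 1.5 Fx -1.2 Fz 0.9 T 0.074 x 0.0210 z 0.0456 t 25.81 
0.540 F 1.6 Fx -1.2 Fz 1.0 T 0.075 x 0.0219 z 0.0452 t 26.14 
0.560 F 1.4 Fx -0.7 Fz 1.2 T 0.058 x 0.0228 z 0.0448 t 26.48 
0.580 F 3.8 Fx -2.8 Fz 2.6 T 0.186 x 0.0235 z 0.0444 t 26.81 
0.600 F 7.2 Fx -5.4 Fz 4.8 T 0.353 x 0.0241 z 0.0441 t 27.14 
0.6000000000000002
```

It went past the catch and met the on stop. Now I'll retract clear and check with a picture.

```bash
python3 - <<'E'
from h import *
import cv2
servo_line(W(-.03,.06),feed=.08); servo_line(W(-.05,.18),feed=.15); reach([.25,.45,.27],Q); pause(.3)
a=snapshot("top")[165:345,230:490]; cv2.imwrite("pics/end.png",cv2.resize(a,None,fx=3,fy=3,interpolation=cv2.INTER_CUBIC)[:,:,::-1]); print(get_obs()["clock"])
E
```

```text
30.825
```

View pics/end.png

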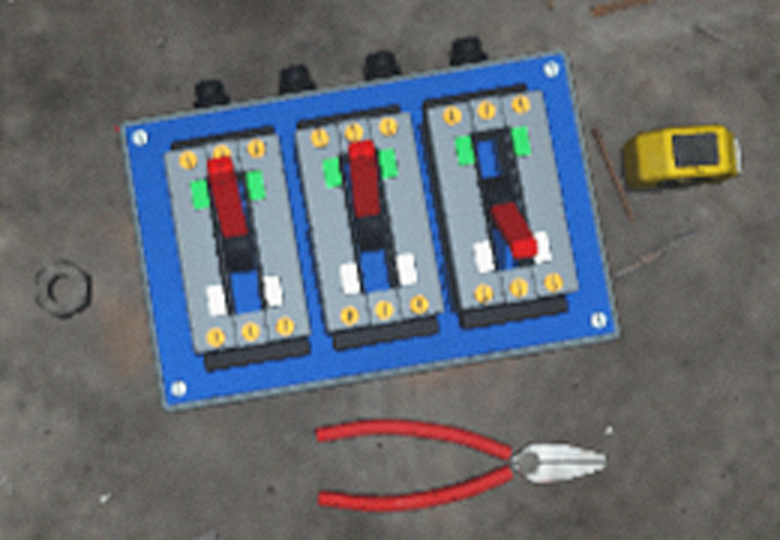

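The left handle now lies over its green end (tip at about (220,160)), like the middle one. The right handle is still off, and the nut, pliers and tape measure look unmoved.

```bash
python3 -c "
from station import *
print(hand_in())"
```

```text
the job is handed in; nothing more can be done
None
```

The tripped breaker (left in the row) was pushed to its off stop at about 11 N, then thrown to its on stop, where it stayed in the final picture; nothing else looked moved, and I handed the job in at about 31 s.

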